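# Stack the bar tumblers by colour

## Task

Tidy the upside-down tumblers on the bar counter into two straight stacks, each tumbler staying mouth down and slipped fully over the one below: on the middle of the cork mat green at the bottom, then yellow, then red on top; on the middle of the black mat blue at the bottom with white on top. Lower each one into place before letting go, do not drop it, and leave the sugar jar, the tamper and the syrup bottle where they stand.

Things in the scene. Friction and masses are not known exactly. Their poses are not given: they have to be found in the camera images.
- tumbler_green: Green plastic tumbler, mouth down, 95 mm high, about 150 g. Its solid foot, now the top, is 48 mm across and straight from 95 down to 73 mm above the rim (grip here); widens to 58 mm at 61 mm and 77 mm at the rim (inside 71). Hollow from the rim to 61 mm up: put over another it rests 34 mm higher, with 2 mm play all round. Origin: centre of the rim plane (underside); z up.
- tumbler_yellow: Yellow plastic tumbler, mouth down, 95 mm high, about 150 g. Its solid foot, now the top, is 48 mm across and straight from 95 down to 73 mm above the rim (grip here); widens to 58 mm at 61 mm and 77 mm at the rim (inside 71). Hollow from the rim to 61 mm up: put over another it rests 34 mm higher, with 2 mm play all round. Origin: centre of the rim plane (underside); z up.
- tumbler_red: Red plastic tumbler, mouth down, 95 mm high, about 150 g. Its solid foot, now the top, is 48 mm across and straight from 95 down to 73 mm above the rim (grip here); widens to 58 mm at 61 mm and 77 mm at the rim (inside 71). Hollow from the rim to 61 mm up: put over another it rests 34 mm higher, with 2 mm play all round. Origin: centre of the rim plane (underside); z up.
- tumbler_blue: Blue plastic tumbler, mouth down, 95 mm high, about 150 g. Its solid foot, now the top, is 48 mm across and straight from 95 down to 73 mm above the rim (grip here); widens to 58 mm at 61 mm and 77 mm at the rim (inside 71). Hollow from the rim to 61 mm up: put over another it rests 34 mm higher, with 2 mm play all round. Origin: centre of the rim plane (underside); z up.
- tumbler_white: White plastic tumbler, mouth down, 95 mm high, about 150 g. Its solid foot, now the top, is 48 mm across and straight from 95 down to 73 mm above the rim (grip here); widens to 58 mm at 61 mm and 77 mm at the rim (inside 71). Hollow from the rim to 61 mm up: put over another it rests 34 mm higher, with 2 mm play all round. Origin: centre of the rim plane (underside); z up.
- mat_cork: Round brown cork mat, 110 mm across, 5 mm thick, lying flat and fixed to the counter. Origin: centre of its underside; the top is 5 mm above it.
- mat_black: Round black rubber mat, 110 mm across, 5 mm thick, lying flat and fixed to the counter. Origin: centre of its underside; the top is 5 mm above it.
- sugar_jar: Bystander: closed amber sugar jar with a steel cap, 60 mm across, 75 mm high, loose, standing among the tumblers. Origin: centre of its underside.
- tamper: Bystander: dark wooden coffee tamper standing on its base, 54 mm across, 82 mm high, loose, at the robot's right. Origin: centre of its underside.
- syrup: Bystander: tall green syrup bottle, 64 mm across, 220 mm high, loose, at the robot's left. Origin: centre of its underside.
Mind the look-alikes: they are no part of the job. There is more than one size of the tumbler_blue; the one meant has the size given above.

How it is judged (in metres and radians):
At the end, for the whole second after the job is handed in: Green stands on the cork mat and blue on the black mat, each within 16 mm of the mat's centre and flat on it; yellow is over green, red over yellow and white over blue, each centred within 8 mm and fully down (29 to 39 mm higher than the one below); all five upright within 0.12 rad and at rest (horizontal distance between tumbler_green and mat_cork below 0.016 m and z of tumbler_green in the frame of mat_cork between 0.002 and 0.009 m and horizontal distance between tumbler_blue and mat_black below 0.016 m and z of tumbler_blue in the frame of mat_black between 0.002 and 0.009 m and horizontal distance between tumbler_yellow and tumbler_green below 0.008 m and z of tumbler_yellow in the frame of tumbler_green between 0.029 and 0.039 m and horizontal distance between tumbler_red and tumbler_yellow below 0.008 m and z of tumbler_red in the frame of tumbler_yellow between 0.029 and 0.039 m and horizontal distance between tumbler_white and tumbler_blue below 0.008 m and z of tumbler_white in the frame of tumbler_blue between 0.029 and 0.039 m and angle between each of tumbler_green, tumbler_yellow, tumbler_red, tumbler_blue, tumbler_white's own z axis and vertical below 0.12 rad and linear speed of each of tumbler_green, tumbler_yellow, tumbler_red, tumbler_blue, tumbler_white below 0.02 m/s and angular speed of each of tumbler_green, tumbler_yellow, tumbler_red, tumbler_blue, tumbler_white below 0.2 rad/s); the robot touches nothing.
It fails at once if the sugar jar is shoved or knocked (moved over 30 mm) (distance of sugar_jar from where it was at the start of the episode above 0.03 m).
It fails at once if the tamper is shoved or knocked (moved over 30 mm) (distance of tamper from where it was at the start of the episode above 0.03 m).
It fails at once if the syrup bottle is shoved or knocked (moved over 30 mm) (distance of syrup from where it was at the start of the episode above 0.03 m).
It fails at once if a tumbler is let fall (it moves at over 0.8 m/s, a fall of about 35 mm, while the fingers do not hold it) ((linear speed of tumbler_green above 0.8 m/s and contact force between tumbler_green and the fingers below 0.1 N) or (linear speed of tumbler_yellow above 0.8 m/s and contact force between tumbler_yellow and the fingers below 0.1 N) or (linear speed of tumbler_red above 0.8 m/s and contact force between tumbler_red and the fingers below 0.1 N) or (linear speed of tumbler_blue above 0.8 m/s and contact force between tumbler_blue and the fingers below 0.1 N) or (linear speed of tumbler_white above 0.8 m/s and contact force between tumbler_white and the fingers below 0.1 N)).
It also fails if it takes over 120 s, if anything falls off the work surface, if the arm or the gripper's body presses on something with over 40 N, if the wrist force passes 120 N, or if a joint passes its speed limit or range.

## Robot

A 6-joint arm with a two-finger parallel gripper is mounted at the origin on the work surface. World frame = base frame: x ahead of the robot, y to its left, z up, the work surface at z = 0. Lengths are in mm, angles in rad, forces in N, time in s.
With the tool pointing down it reaches from about 350 to 975 mm from the base axis. Payload 7.1 kg.
Tool frame: the origin (TCP) lies midway between the tips of the shut fingers; the grasp point (between the pads) lies 19 mm behind it (ctrl.grip_depth is the distance from the TCP to the grasp point, in mm); z points along the fingers, y is the line along which they close (so a half turn about z gives the same grasp; the last joint's range is limited). The gripper opens to 88 mm and grips with 3 to 60 N. Pads are 20 mm wide; open, the fingers measure 115 mm over their backs; the gripper's body (75 mm by 178 mm) begins 61 mm behind the grasp point.
Start: joints at [-1.311, 0.423, 1.63, -0, 1.089, -0.019], TCP at [172.02, -600.844, 222.675] pointing down, gripper open.
Joint ranges: [-3, 3], [-0.9, 2.11], [0.09, 2.58], [-1.31, 4.45], [0.11, 2.69], [-2.54, 2.54]. Speed limits (rad/s): [2.39, 2.39, 3.01, 3.14, 3.14, 3.14].

## Interface

Orientations are given as a rotation vector (axis times angle).
In Python, from workcell import ctrl, cams gives the robot as it stands.
- The arm moves only by the tool move_arm, never from a script. Its argument "steps" is a list of rows, each a list of 3 entries, a list of its own where there are three numbers: the shift along the tool's x, y, z in units of 25 mm (1.0 is 25 mm), then the turn about the tool's z in units of 5 degrees (1.0 is 5 degrees), then the closure, from 0 (fully open) to 1 (shut). A call has 1 to 20 rows; each row shifts and turns the commanded pose from where the row before left it, along the tool's axes as they then stand; what a row does not reach is not made up. A row lasts 1/12 s, in which the tool goes at most 41.7 mm and 7.16 degrees, less where a joint would pass 70% of its speed; a pose out of reach is approached as far as the arm can. A call is refused whole if a number of a shift passes 1 or a number of a turn 1, either way. A call with a gripper value outside its range is refused whole. The fingers move at their own pace and stop on an object; the grip force is fixed at half the most. Time passes only in rows, so rows that do not move let the fingers close. It gives the time, the measured TCP pose, the force, the opening and the grip force at its end, in the units of the state.
- ctrl.get_obs(): the state, without advancing time (a new reading comes with each control period).
- cams.get_image(name): name is "scene" or "top"; returns a dict with "image" (480x640x3 uint8, red, green, blue), "camera_matrix" (3x3 intrinsics, pixels), "xyz" and "rotation" of the camera in the world. Camera axes: x right, y down, z forward; pixel columns grow to the right and rows downward; lengths in mm; the calibration is good to about 2 mm. A picture is of the moment at which its call begins. There is no depth.
- ctrl.close_job(): hands the job in; it is judged then, once.
Trained networks look in the newest picture that a camera, given by its name, has taken for a name from the list of things; names that differ only in an ending like _2 or _b are one class to them, and where a whole thing is asked for, a point or a joint stands for the part that bears it (a point fixed in the world has none). Each returns a list of dicts, best first, with "p" (0 to 1); they miss things now and then, are a little off and sometimes report something else, mostly with a low value. They report only what shows in the picture. A call takes as long as a camera call. They do not tell look-alikes from the thing itself.
- cams.boxes_of(camera, thing): "rect" ([centre column, centre row, width, height] in pixels, round what is visible of it).
- cams.cut_out(camera, thing): "pixels" (480x640 bool, what is visible of it) and "rect" ([centre column, centre row, width, height] in pixels, round what is visible of it).
The state is a dict: "t": time; "qpos": joint angles; "qvel": joint speeds; "joint_torque": joint torques, N m; "ee_pos": TCP position; "orientation": TCP orientation; "ft_force": force on the tool from outside, world axes, zero at the start; "moment": the same for the moment, N m; "width": finger opening in mm; "grasp_force": force on a finger pad.
Only numpy, scipy, OpenCV 4.12 (cv2) and the standard library are available. Lean on these libraries where they do the work, as an engineer would, in place of code of your own. Each camera call takes 0.05 s, during which the arm holds its last target. There are 200 camera calls.

## Working session

There is one attempt and no reset: what is moved stays moved. The work goes in short steps, Python scripts to look and compute and a tool call to move; the robot and the scene stay as the last step left them, time stands still between calls to the robot, and variables do not carry over. Pictures are saved under pics/ and viewed, at most 14 in all, crops included, and the job is handed in when it is done.

Besides the shell and the picture viewer there is one more tool, called after "Call:" as a command line: name --argument value ..., lists and objects as JSON in quotes. move_arm: Moves the arm, as the interface text tells. Its arguments: {"type":"object","properties":{"steps":{"type":"array"}},"required":["steps"]}

```bash
ls; mkdir -p pics; python3 - <<'E'
from workcell import ctrl,cams
import cv2
for c in("top","scene"):
    d=cams.get_image(c); cv2.imwrite(f"pics/{c}0.png",d["image"][:,:,::-1]); print(c,d["camera_matrix"],d["xyz"],d["rotation"])
    for n in "tumbler_green tumbler_yellow tumbler_red tumbler_blue tumbler_white mat_cork mat_black sugar_jar tamper syrup".split():
        print(n,[(round(float(b["p"]),2),[round(float(x),1) for x in b["rect"]]) for b in cams.boxes_of(c,n)[:4]])
o=ctrl.get_obs(); print(o)
E
```

```text
pics
top [[515.36724763   0.         321.55786299]
 [  0.         515.36724763 241.52568845]
 [  0.           0.           1.        ]] [ 349.38616411    9.67482861 1222.27096198] [-2.11153785  2.15426347 -0.19515422]
tumbler_green [(0.66, [362.7, 274.5, 31.0, 31.4])]
tumbler_yellow [(0.71, [352.4, 219.2, 26.9, 38.2]), (0.49, [419.1, 207.7, 37.8, 31.2])]
tumbler_red [(0.87, [418.4, 209.2, 36.5, 31.7])]
tumbler_blue [(0.64, [213.2, 222.6, 33.3, 36.2])]
tumbler_white [(0.62, [280.6, 213.9, 32.2, 35.5])]
mat_cork [(0.85, [424.8, 279.1, 50.5, 45.8]), (0.43, [418.9, 207.8, 34.7, 37.0])]
mat_black [(0.8, [213.4, 274.8, 42.1, 45.9])]
sugar_jar [(0.27, [212.1, 222.4, 36.6, 32.1])]
tamper [(0.74, [490.8, 252.9, 25.1, 23.6])]
syrup [(0.75, [141.2, 243.4, 55.3, 38.6]), (0.2, [416.0, 207.5, 36.7, 30.8])]
scene [[606.07774388   0.         307.40884315]
 [  0.         606.07774388 245.27378354]
 [  0.           0.           1.        ]] [1420.13884947  718.78110638  923.57691776] [-1.07350168 -2.30255701  1.11631452]
tumbler_green [(0.89, [305.0, 212.2, 28.7, 43.2])]
tumbler_yellow []
tumbler_red 
[... 617 characters left out ...]
't': 1.1, 'qpos': array([-1.31099254e+00,  4.23116720e-01,  1.62988934e+00,  1.68960996e-05,
        1.08862766e+00, -1.89946342e-02]), 'qvel': array([-1.34529341e-03,  2.53896564e-04,  1.31369688e-03, -1.28684330e-03,
       -4.42354200e-04,  1.41402082e-05]), 'joint_torque': array([ 1.33212354e-03, -5.44577050e+01, -2.74048465e+01,  6.46797242e-02,
        1.69057644e-02,  1.19954905e-05]), 'ee_pos': array([ 172.02774761, -600.83838925,  222.66880961]), 'orientation': array([-3.11107767e+00, -4.36500470e-01, -1.55954822e-05]), 'ft_force': array([-0.69720673,  0.23804453,  0.4251602 ]), 'moment': array([-0.00728632,  0.00372188, -0.00218235]), 'grasp_force': 0.0, 'width': 87.91413215660549}
```

View pics/top0.png

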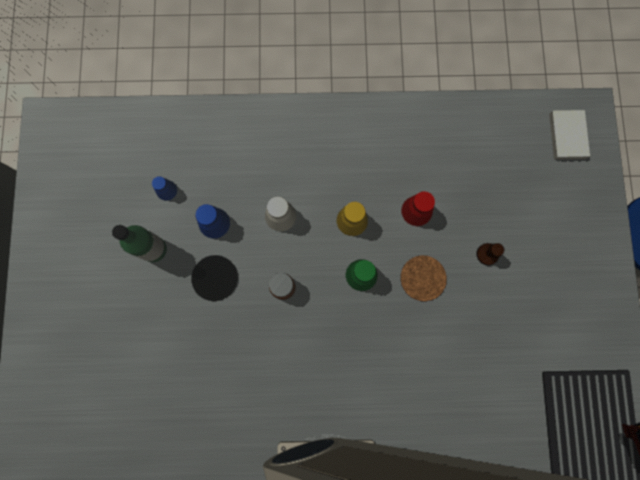

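View pics/scene0.png

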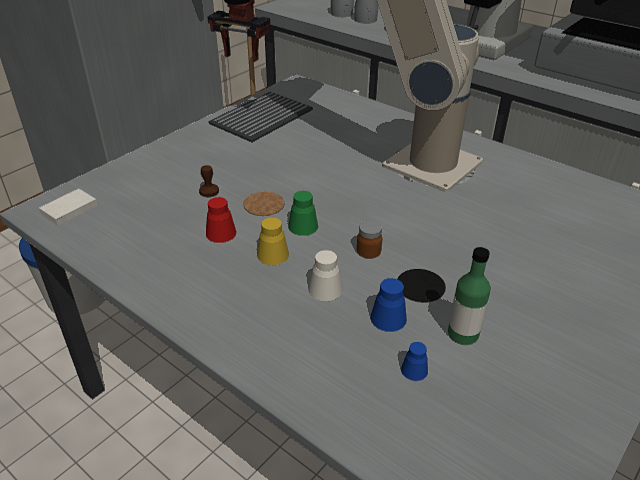

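The top view shows the large blue tumbler at (211,222), the small look-alike blue at (163,188), white (280,214), yellow (353,219), red (418,209), green (362,274), the cork mat (424,278), the black mat (215,278), the jar (282,287), the tamper (490,253) and the syrup (140,243). The scene view agrees, with the large blue at (390,304) and the small one at (415,361).

```bash
cat > loc.py <<'E'
from workcell import ctrl,cams
import numpy as np,cv2
from scipy.optimize import least_squares
from scipy.spatial.transform import Rotation as R
TUM=[(0,38.5),(61,29),(73,24),(95,24)]
MAT=[(0,55),(5,55)]
JAR=[(0,30),(75,30)]
A=np.linspace(0,2*np.pi,48)
def cam(c):
    d=cams.get_image(c); r=d["rotation"]; r=np.array(r); M=R.from_rotvec(r).as_matrix() if r.size==3 else r
    return d["image"],d["camera_matrix"],np.array(d["xyz"]),M
def proj(P,C): 
    q=(P-C[2])@C[3]; return (q[:,:2]/q[:,2:])@np.diag([C[1][0,0],C[1][1,1]])+C[1][:2,2]
def sil(x,y,z,prof,C):
    S=8; m=np.zeros((480*S//4,640*S//4),np.uint8); m=np.zeros((480*4,640*4),np.uint8)
    for (h0,r0),(h1,r1) in zip(prof,prof[1:]):
        P=np.array([[x+r*np.cos(a),y+r*np.sin(a),z+h] for h,r in((h0,r0),(h1,r1)) for a in A])
        cv2.fillConvexPoly(m,cv2.convexHull(np.round((proj(P,C)*4+1.5)*16).astype(np.int32)),1,shift=4)
    return m
def cen(m,s=1):
    y,x=np.nonzero(m); return np.array([x.mean(),y.mean()])/s-(1.5/4 if s==4 else 0)
def fit(obs,prof,z,g):
    # obs: list of (C,mask)
    f=lambda p: np.concatenate([cen(sil(p[0],p[1],z,prof,C),4)-cen(m) for C,m in obs])
    s=least_squares(f,g,diff_step=.005)
    iou=[]
    for C,m in obs:
        k=cv2.resize(sil(*s.x,z,prof,C),(640,480),interpolation=cv2.INTER_AREA)>0
        iou.append(round((k&m).sum()/(k|m).sum(),2))
    return s.x,s.fun,iou
def ground(px,C,z):
    d=C[3]@np.array([(px[0]-C[1][0,2])/C[1][0,0],(px[1]-C[1][1,2])/C[1][1,1],1]); return (C[2]+d*(z-C[2][2])/d[2])[:2]
def find(name,seeds,Cs,prof,z=0):
    obs=[]
    for c in seeds:
        L=[b for b in cams.cut_out(c,name) if np.hypot(*(np.array(b["rect"][:2])-seeds[c]))<15]
        if L: obs.append((c,Cs[c],np.array(L[0]["pixels"])))
    if not obs: print(name,"missed");return
    for sub in [obs]+([[o] for o in obs] if len(obs)>1 else []):
        g=ground(cen(sub[0][2]),sub[0][1],z+prof[-1][0]/2)
        x,r,i=fit([o[1:] for o in sub],prof,z,g); print(name,[o[0] for o in sub],x.round(1),r.round(1),i)
E
cat > a.py <<'E'
from loc import *
Cs={c:cam(c) for c in("top","scene")}
for n,t,s,p in [("tumbler_green",(362,274),(303,213),TUM),("tumbler_yellow",(353,219),(272,241),TUM),("tumbler_red",(418,209),(220,220),TUM),("tumbler_blue",(212,222),(390,304),TUM),("tumbler_white",(280,214),(325,275),TUM),("mat_cork",(424,278),(264,203),MAT),("mat_black",(215,278),(420,285),MAT),("sugar_jar",(282,287),(370,240),JAR),("tamper",(490,253),(209,181),[(0,27),(82,10)]),("syrup",(140,243),(468,296),[(0,32),(120,32),(220,12)])]:
    find(n,{"top":t,"scene":s},Cs,p)
E
python3 a.py
```

```text
tumbler_green ['top', 'scene'] [482.  -92.8] [-0.4  0.6 -0.8  0.5] [np.float64(0.93), np.float64(0.93)]
tumbler_green ['top'] [483.6 -93.7] [-0. -0.] [np.float64(0.96)]
tumbler_green ['scene'] [479.1 -92.8] [0. 0.] [np.float64(0.96)]
tumbler_yellow ['top', 'scene'] [614.5 -75.4] [-0.1  0.8 -0.7  0.7] [np.float64(0.92), np.float64(0.93)]
tumbler_yellow ['top'] [616.4 -75.7] [-0.  0.] [np.float64(0.92)]
tumbler_yellow ['scene'] [611.3 -76. ] [-0. -0.] [np.float64(0.97)]
tumbler_red ['top', 'scene'] [ 636.1 -233.6] [-0.   1.1 -0.7  1.2] [np.float64(0.9), np.float64(0.9)]
tumbler_red ['top'] [ 638.7 -233.8] [ 0. -0.] [np.float64(0.95)]
tumbler_red ['scene'] [ 631.5 -235.9] [-0. -0.] [np.float64(0.96)]
tumbler_blue ['scene'] [611.9 258.2] [ 0. -0.] [np.float64(0.97)]
tumbler_white ['top', 'scene'] [630.1  98.7] [-0.3  0.6 -0.6  0.4] [np.float64(0.93), np.float64(0.92)]
tumbler_white ['top'] [631.7  98. ] [-0.  0.] [np.float64(0.95)]
tumbler_white ['scene'] [628.1  98.9] [-0. -0.] [np.float64(0.94)]
mat_cork ['top', 'scene'] [ 471.2 -240.5] [-0.2  0.7 -0.7  0.6] [np.float64(0.96), np.float
[... 308 characters left out ...]
ne'] [477.2 258.3] [-0. -0.] [np.float64(0.91)]
sugar_jar ['top', 'scene'] [455.6  93.4] [-0.5  0.2 -0.5 -0.1] [np.float64(0.91), np.float64(0.88)]
sugar_jar ['top'] [456.1  92.3] [-0.  0.] [np.float64(0.94)]
sugar_jar ['scene'] [455.   94.5] [0. 0.] [np.float64(0.89)]
tamper ['top', 'scene'] [ 525.7 -397.4] [-0.3  0.9 -0.7  0.6] [np.float64(0.9), np.float64(0.83)]
tamper ['top'] [ 527.8 -398.4] [-0. -0.] [np.float64(0.93)]
tamper ['scene'] [ 522.3 -398.2] [-0.  0.] [np.float64(0.84)]
syrup ['top', 'scene'] [554.7 403.3] [ 0.   0.5 -0.3  0.5] [np.float64(0.95), np.float64(0.9)]
syrup ['top'] [555.9 403.4] [-0.  0.] [np.float64(0.96)]
syrup ['scene'] [553.  403.1] [-0. -0.] [np.float64(0.91)]
```

Call:
move_arm --steps '[[[0, 0, 0], 0.8, 0], [[0, 0, 0], 0.8, 0], [[0, 0, 0], 0.8, 0], [[0, 0, 0], 0.79, 0], [[0.6, -1, 0], 0, 0], [[0.6, -1, 0], 0, 0], [[0.6, -1, 0], 0, 0], [[0.6, -1, 0], 0, 0], [[0.6, -1, 0], 0, 0], [[0.6, -1, 0], 0, 0], [[0.6, -1, 0], 0, 0], [[0.6, -1, 0], 0, 0], [[0.6, -1, 0], 0, 0], [[0.6, -1, 0], 0, 0], [[0.6, -1, 0], 0, 0], [[0.6, -1, 0], 0, 0], [[0.6, -1, 0], 0, 0], [[0.6, -1, 0], 0, 0], [[0.6, -1, 0], 0, 0], [[0.6, -1, 0], 0, 0]]'

```text
t: 3.87
ee_pos: [412.5, -199.5, 222.9]
orientation: [3.141, 0.001, 0.001]
ft_force: [-0.3, 0.1, 0.8]
width: 88.0
grasp_force: 0.0
```

Call:
move_arm --steps '[[[0.56, -0.86, 0], 0, 0], [[0.56, -0.86, 0], 0, 0], [[0.56, -0.86, 0], 0, 0], [[0.56, -0.86, 0], 0, 0], [[0.56, -0.86, 0], 0, 0], [[0, 0, 0.9], 0, 0], [[0, 0, 0.9], 0, 0], [[0, 0, 0.9], 0, 0], [[0, 0, 0.9], 0, 0], [[0, 0, 0.9], 0, 0], [[0, 0, 0.8], 0, 0], [[0, 0, 0.6], 0, 0], [[0, 0, 0], 0, 0]]'

```text
t: 4.95
ee_pos: [480.0, -92.8, 72.7]
orientation: [-3.141, -0.001, 0.007]
ft_force: [-1.1, 0.3, 0.2]
width: 87.9
grasp_force: 0.0
```

```bash
python3 - <<'E'
from loc import *
ims=[]
for c,(u,v) in (("top",(362,270)),("scene",(300,210))):
    C=cam(c); im=C[0][:,:,::-1].copy()[v-75:v+75,u-50:u+50]
    ims.append(cv2.resize(im,None,fx=4,fy=4))
cv2.imwrite("pics/g1.png",np.hstack(ims))
E
```

```text
(no output)
```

View pics/g1.png

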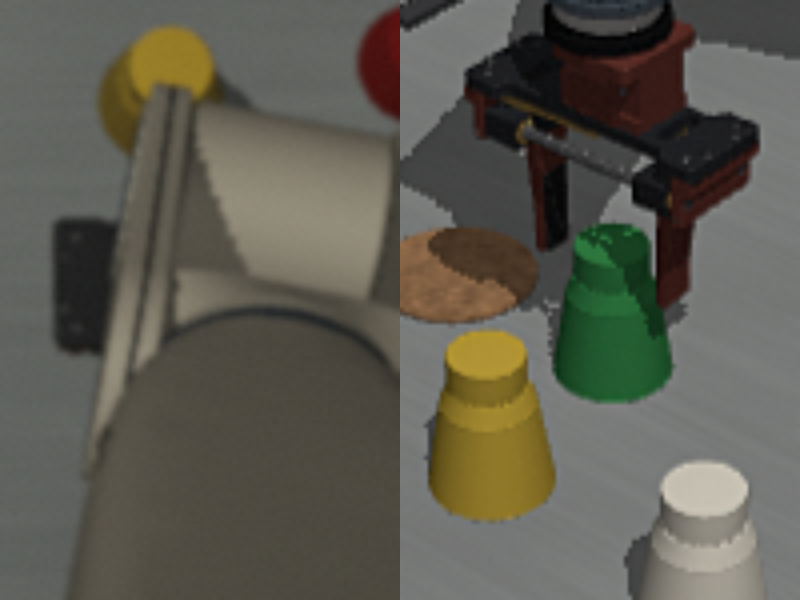

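The left crop is mostly hidden by the arm. In the right crop the fingers stand on both sides of the green tumbler's foot (at about (610,260)), so I close.

Call:
move_arm --steps '[[[0, 0, -0.1], 0, 0], [[0, 0, 0], 0, 1], [[0, 0, 0], 0, 1], [[0, 0, 0], 0, 1], [[0, 0, 0], 0, 1], [[0, 0, 0], 0, 1], [[0, 0, 0], 0, 1], [[0, 0, 0], 0, 1], [[0, 0, 0], 0, 1], [[0, 0, 0], 0, 1]]'

```text
t: 5.88
ee_pos: [481.9, -93.2, 77.7]
orientation: [3.142, 0.001, 0.0]
ft_force: [-0.2, -0.0, 1.6]
width: 47.5
grasp_force: 30.0
```

Call:
move_arm --steps '[[[0, 0, -0.5], 0, 1], [[0, 0, -0.8], 0, 1], [[0, 0, -0.9], 0, 1], [[0, 0, -1], 0, 1], [[0, 0, -1], 0, 1], [[0, 0, -1], 0, 1], [[-0.07, 0.8, 0], 0, 1], [[-0.07, 1, 0], 0, 1], [[-0.07, 1, 0], 0, 1], [[-0.07, 1, 0], 0, 1], [[-0.07, 1, 0], 0, 1], [[-0.09, 0.7, 0], 0, 1], [[0, 0.4, 0], 0, 1], [[0, 0, 0.5], 0, 1], [[0, 0, 1], 0, 1], [[0, 0, 1], 0, 1], [[0, 0, 1], 0, 1], [[0, 0, 0.8], 0, 1], [[0, 0, 0.5], 0, 1], [[0, 0, 0], 0, 1]]'

```text
t: 7.55
ee_pos: [468.9, -239.2, 84.8]
orientation: [-3.139, -0.001, 0.008]
ft_force: [-0.4, 0.6, -2.1]
width: 47.8
grasp_force: 30.0
```

```bash
python3 - <<'E'
from loc import *
C={"top":cam("top"),"scene":cam("scene")}
o=ctrl.get_obs();print(o["ee_pos"],o["ft_force"],o["width"])
find("tumbler_green",{"scene":(263,185)},C,TUM,10)
cv2.imwrite("pics/g2.png",cv2.resize(C["scene"][0][110:260,180:380,::-1],None,fx=4,fy=4))
E
```

```text
[ 470.67696452 -240.27439511   87.37521699] [-0.90904168  0.39693857 -1.24751395] 47.8551232823728
tumbler_green ['scene'] [ 473.1 -236.8] [-0.  0.] [np.float64(0.83)]
```

View pics/g2.png

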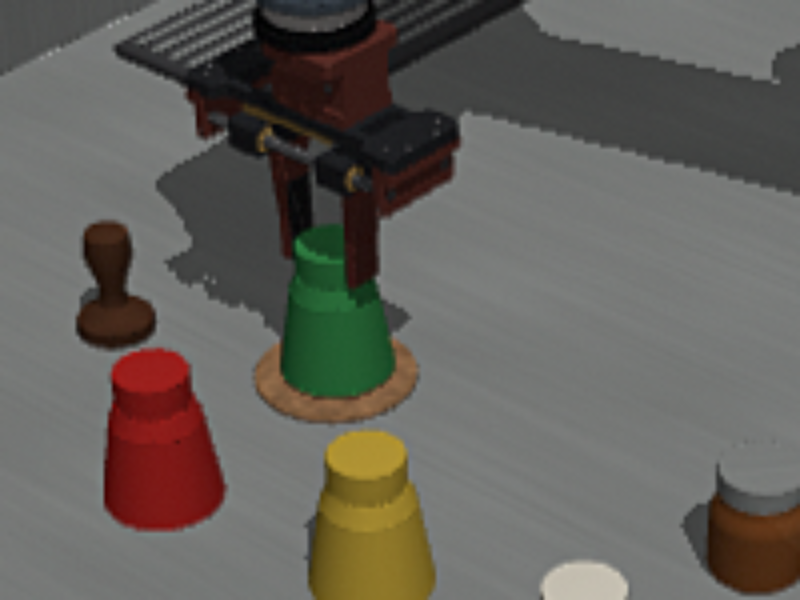

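The green tumbler hangs just over the cork mat and centred on it (mat at (337,375), tumbler base at (337,370)). I lower the last 5 mm and release.

Call:
move_arm --steps '[[[0, 0, 0.08], 0, 1], [[0, 0, 0.08], 0, 1], [[0, 0, 0.04], 0, 1], [[0, 0, 0], 0, 1], [[0, 0, 0], 0, 1]]'

```text
t: 8.12
ee_pos: [470.9, -240.8, 82.9]
orientation: [3.141, 0.001, 0.001]
ft_force: [0.3, 0.0, -0.8]
width: 47.4
grasp_force: 30.0
```

Call:
move_arm --steps '[[[0, 0, 0.04], 0, 1], [[0, 0, 0.02], 0, 1], [[0, 0, 0], 0, 1], [[0, 0, 0], 0, 0.3], [[0, 0, 0], 0, 0], [[0, 0, 0], 0, 0], [[0, 0, 0], 0, 0], [[0, 0, 0], 0, 0]]'

```text
t: 8.78
ee_pos: [470.8, -240.7, 81.1]
orientation: [-3.142, -0.001, 0.0]
ft_force: [-0.1, 1.0, 0.1]
width: 77.6
grasp_force: 0.0
```

Call:
move_arm --steps '[[[0, 0, -0.5], 0, 0], [[0, 0, -0.9], 0, 0], [[0, 0, -1], 0, 0], [[0, 0, -1], 0, 0], [[0, 0, -1], 0, 0], [[0, 0, -1], 0, 0], [[0.82, -0.94, 0], 0, 0], [[0.82, -0.94, 0], 0, 0], [[0.82, -0.94, 0], 0, 0], [[0.82, -0.94, 0], 0, 0], [[0.82, -0.94, 0], 0, 0], [[0.82, -0.95, 0], 0, 0], [[0.82, -0.95, 0], 0, 0], [[0, 0, 0], 0, 0]]'

```text
t: 9.95
ee_pos: [617.4, -72.0, 216.1]
orientation: [-3.141, -0.006, -0.003]
ft_force: [-0.2, -0.2, 0.6]
width: 87.9
grasp_force: 0.0
```

```bash
python3 - <<'E'
from loc import *
C={"top":cam("top"),"scene":cam("scene")}
print(ctrl.get_obs()["ee_pos"])
find("tumbler_green",{"top":(424,275),"scene":(263,187)},C,TUM,5)
find("mat_cork",{"top":(424,278),"scene":(263,203)},C,MAT)
find("tumbler_yellow",{"top":(353,219),"scene":(272,241)},C,TUM)
cv2.imwrite("pics/g3.png",cv2.resize(C["scene"][0][110:260,180:380,::-1],None,fx=4,fy=4))
E
```

```text
[614.40740615 -74.81341039 215.60559739]
tumbler_green ['top', 'scene'] [ 473.2 -255.6] [-3.7  3.1 -5.3 -1.1] [np.float64(0.25), np.float64(0.61)]
tumbler_green ['top'] [ 480.3 -264.4] [0. 0.] [np.float64(0.25)]
tumbler_green ['scene'] [ 467.9 -241.1] [-0.  0.] [np.float64(0.96)]
mat_cork ['top', 'scene'] [ 471.9 -259.6] [-6.6  2.1 -6.9 -6.5] [np.float64(0.16), np.float64(0.15)]
mat_cork ['top'] [ 476.7 -275.6] [0. 0.] [np.float64(0.16)]
mat_cork ['scene'] [ 482.4 -224.2] [-0. -0.] [np.float64(0.31)]
tumbler_yellow ['scene'] [609.6 -77. ] [ 0. -0.] [np.float64(0.91)]
```

View pics/g3.png

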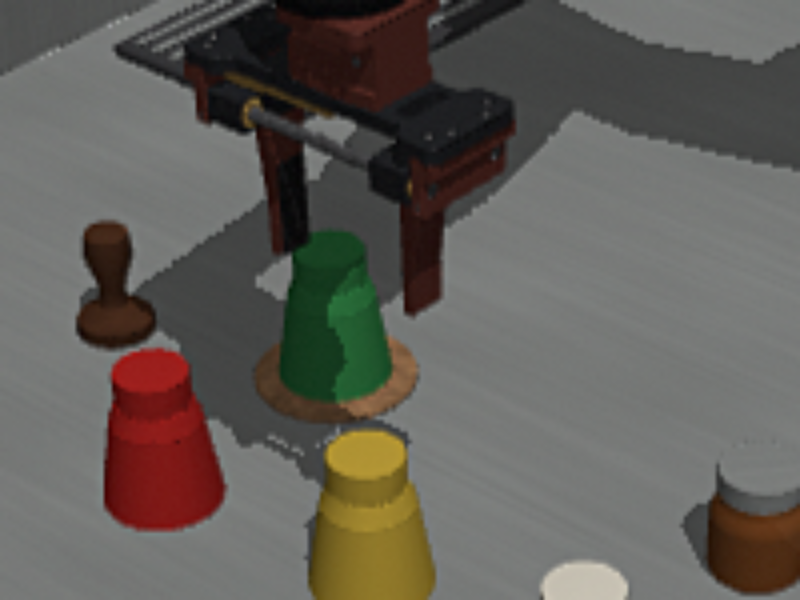

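Green stands centred on the cork mat, base at about (335,370), upright. The gripper is now over yellow, so I descend and grip.

Call:
move_arm --steps '[[[0, 0.03, 0.5], 0, 0], [[0, 0, 1], 0, 0], [[0, 0, 1], 0, 0], [[0, 0, 1], 0, 0], [[0, 0, 1], 0, 0], [[0, 0, 0.7], 0, 0], [[0, 0, 0.34], 0, 0], [[0, 0, 0], 0, 0], [[0, 0, 0], 0, 1], [[0, 0, 0], 0, 1], [[0, 0, 0], 0, 1], [[0, 0, 0], 0, 1], [[0, 0, 0], 0, 1], [[0, 0, 0], 0, 1], [[0, 0, 0], 0, 1], [[0, 0, 0], 0, 1], [[0, 0, 0], 0, 1]]'

```text
t: 11.77
ee_pos: [614.7, -76.3, 78.1]
orientation: [3.142, 0.001, 0.001]
ft_force: [-0.6, 1.0, 3.0]
width: 47.5
grasp_force: 30.0
```

Call:
move_arm --steps '[[[0, 0, -0.5], 0, 1], [[0, 0, -1], 0, 1], [[0, 0, -1], 0, 1], [[0, 0, -1], 0, 1], [[0, 0, -1], 0, 1], [[0, 0, -1], 0, 1], [[-0.5, 0.58, 0], 0, 1], [[-0.86, 1, 0], 0, 1], [[-0.9, 1, 0], 0, 1], [[-0.9, 1, 0], 0, 1], [[-0.9, 1, 0], 0, 1], [[-0.9, 1, 0], 0, 1], [[-0.5, 0.6, 0], 0, 1], [[-0.3, 0.4, 0], 0, 1], [[0, 0, 0], 0, 1], [[0, 0, 0.6], 0, 1], [[0, 0, 0.6], 0, 1], [[0, 0, 0], 0, 1], [[0, 0, 0], 0, 1]]'

```text
t: 13.35
ee_pos: [470.5, -240.1, 184.8]
orientation: [-3.141, -0.002, 0.002]
ft_force: [-0.4, 0.0, -1.0]
width: 47.5
grasp_force: 29.9
```

```bash
cat > chk.py <<'E'
from loc import *
import sys
n,u,v,off,low,lz=sys.argv[1],int(sys.argv[2]),int(sys.argv[3]),float(sys.argv[4]),sys.argv[5],float(sys.argv[6])
C={"scene":cam("scene")}
e=ctrl.get_obs()["ee_pos"];print(e)
find(n,{"scene":(u,v)},C,TUM,e[2]-off)
find(low,{"scene":(u,v+35)},C,TUM,lz)
if len(sys.argv)>7: cv2.imwrite(sys.argv[7],cv2.resize(C["scene"][0][v-70:v+80,u-100:u+100,::-1],None,fx=4,fy=4))
E
python3 chk.py tumbler_yellow 263 155 78 tumbler_green 5 pics/y1.png
```

```text
[ 471.02376887 -240.4099693   185.45778893]
tumbler_yellow ['scene'] [ 473.5 -236.5] [ 0. -0.] [np.float64(0.83)]
tumbler_green ['scene'] [ 479.6 -229.6] [ 0. -0.] [np.float64(0.77)]
```

View pics/y1.png

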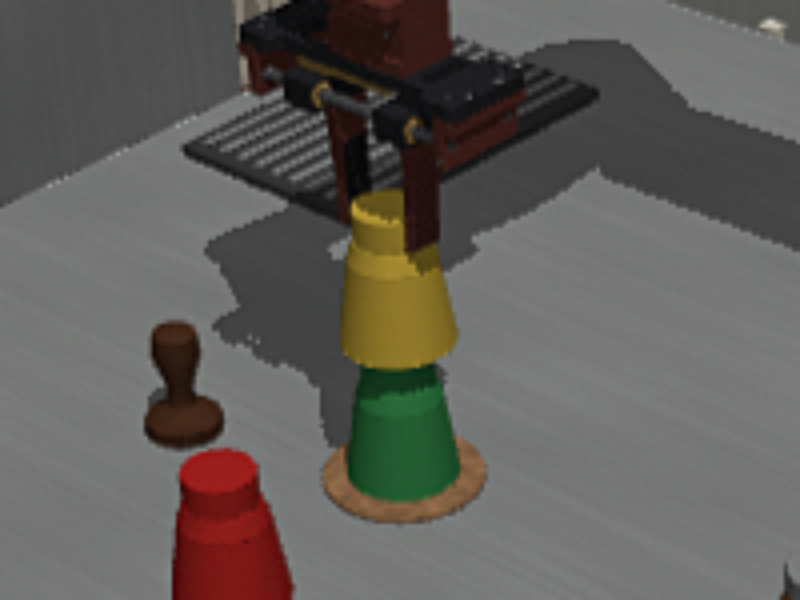

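Yellow hangs right above green; the axes line up to about 2 px (around column 400). I lower it.

Call:
move_arm --steps '[[[0, 0, 0.4], 0, 1], [[0, 0, 0.4], 0, 1], [[0, 0, 0.4], 0, 1], [[0, 0, 0.4], 0, 1], [[0, 0, 0.3], 0, 1], [[0, 0, 0.3], 0, 1], [[0, 0, 0.2], 0, 1], [[0, 0, 0.1], 0, 1], [[0, 0, 0], 0, 1], [[0, 0, 0], 0, 1]]'

```text
t: 14.33
ee_pos: [470.5, -241.1, 122.7]
orientation: [3.142, 0.001, 0.0]
ft_force: [0.1, 1.1, -0.3]
width: 47.4
grasp_force: 29.9
```

Call:
move_arm --steps '[[[0, 0, 0.08], 0, 1], [[0, 0, 0.08], 0, 1], [[0, 0, 0.06], 0, 1], [[0, 0, 0.03], 0, 1], [[0, 0, 0], 0, 1], [[0, 0, 0], 0, 1]]'

```text
t: 14.83
ee_pos: [470.7, -241.2, 116.9]
orientation: [3.141, 0.001, 0.001]
ft_force: [-1.3, -0.1, 3.2]
width: 47.6
grasp_force: 30.0
```

Call:
move_arm --steps '[[[0, 0, 0], 0, 0.3], [[0, 0, 0], 0, 0], [[0, 0, 0], 0, 0], [[0, 0, 0], 0, 0], [[0, 0, 0], 0, 0], [[0, 0, -0.5], 0, 0], [[0, 0, -0.8], 0, 0], [[0, 0, -0.9], 0, 0], [[0, 0, -0.9], 0, 0], [[0, 0, -0.9], 0, 0], [[0.7, -0.04, 0], 0, 0], [[1, -0.04, 0], 0, 0], [[1, -0.04, 0], 0, 0], [[1, -0.04, 0], 0, 0], [[1, -0.04, 0], 0, 0], [[1, -0.04, 0], 0, 0], [[0.6, -0.04, 0], 0, 0], [[0.3, 0, 0], 0, 0], [[0, 0, 0], 0, 0]]'

```text
t: 16.42
ee_pos: [636.3, -233.7, 215.9]
orientation: [-3.142, -0.002, 0.0]
ft_force: [-0.7, -0.4, -0.2]
width: 87.7
grasp_force: 0.0
```

```bash
python3 - <<'E'
from loc import *
C={"scene":cam("scene")};print(ctrl.get_obs()["ee_pos"])
find("tumbler_yellow",{"scene":(263,175)},C,TUM,39)
find("tumbler_red",{"scene":(220,220)},C,TUM,0)
cv2.imwrite("pics/y2.png",cv2.resize(C["scene"][0][110:260,180:380,::-1],None,fx=4,fy=4))
E
```

```text
[ 635.17400168 -233.73303089  215.8611422 ]
tumbler_yellow ['scene'] [ 466.9 -241.5] [ 0. -0.] [np.float64(0.95)]
tumbler_red ['scene'] [ 632.9 -233.9] [ 0. -0.] [np.float64(0.98)]
```

View pics/y2.png

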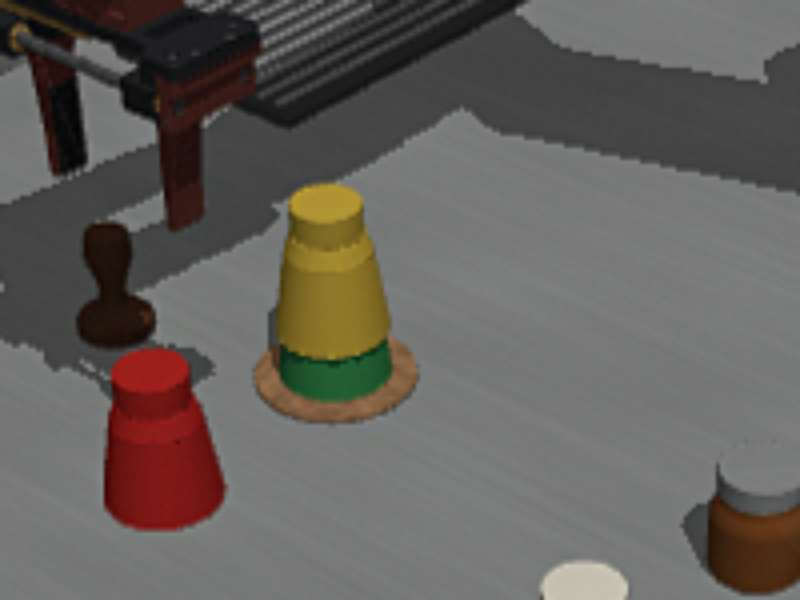

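Yellow sits fully over green at (333,270), straight and centred on the mat. The red tumbler is next.

Call:
move_arm --steps '[[[0, 0, 0.5], 0, 0], [[0, 0, 1], 0, 0], [[0, 0, 1], 0, 0], [[0, 0, 1], 0, 0], [[0, 0, 1], 0, 0], [[0, 0, 0.7], 0, 0], [[0, 0, 0.34], 0, 0], [[0, 0, 0], 0, 0], [[0, 0, 0], 0, 1], [[0, 0, 0], 0, 1], [[0, 0, 0], 0, 1], [[0, 0, 0], 0, 1], [[0, 0, 0], 0, 1], [[0, 0, 0], 0, 1], [[0, 0, 0], 0, 1], [[0, 0, 0], 0, 1], [[0, 0, 0], 0, 1]]'

```text
t: 17.98
ee_pos: [635.7, -233.9, 78.4]
orientation: [3.141, 0.001, 0.001]
ft_force: [-0.6, 0.5, 4.4]
width: 47.3
grasp_force: 30.0
```

Call:
move_arm --steps '[[[0, 0, -0.6], 0, 1], [[0, 0, -1], 0, 1], [[0, 0, -1], 0, 1], [[0, 0, -1], 0, 1], [[0, 0, -1], 0, 1], [[0, 0, -1], 0, 1], [[0, 0, -0.8], 0, 1], [[-0.6, 0.04, 0], 0, 1], [[-1, 0.04, 0], 0, 1], [[-1, 0.04, 0], 0, 1], [[-1, 0.04, 0], 0, 1], [[-1, 0.04, 0], 0, 1], [[-1, 0.04, 0], 0, 1], [[-0.6, 0.04, 0], 0, 1], [[-0.4, 0, 0], 0, 1], [[0, 0, 0], 0, 1], [[0, 0, 0.6], 0, 1], [[0, 0, 0.2], 0, 1], [[0, 0, 0], 0, 1]]'

```text
t: 19.57
ee_pos: [470.3, -240.6, 216.9]
orientation: [-3.14, -0.001, 0.003]
ft_force: [-1.0, 0.1, -2.1]
width: 47.7
grasp_force: 30.0
```

```bash
python3 chk.py tumbler_red 263 138 78.4 tumbler_yellow 39 pics/r1.png
```

```text
[ 470.6528105  -240.72747174  217.46982642]
tumbler_red ['scene'] [ 473. -237.] [ 0. -0.] [np.float64(0.86)]
tumbler_yellow ['scene'] [ 480.  -229.1] [-0.  0.] [np.float64(0.74)]
```

View pics/r1.png

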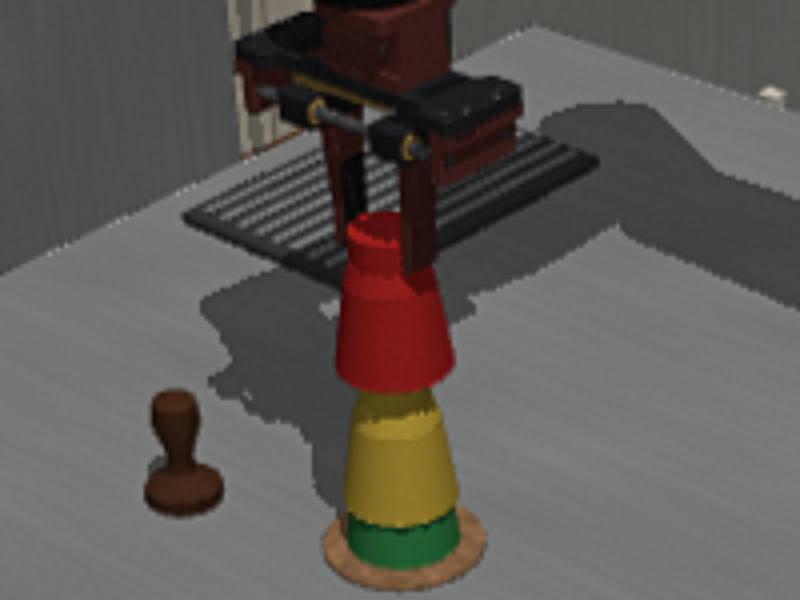

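Red is centred above yellow (columns 396 and 401 at the base level). I lower it slowly.

Call:
move_arm --steps '[[[0, 0, 0.4], 0, 1], [[0, 0, 0.4], 0, 1], [[0, 0, 0.4], 0, 1], [[0, 0, 0.4], 0, 1], [[0, 0, 0.3], 0, 1], [[0, 0, 0.3], 0, 1], [[0, 0, 0.2], 0, 1], [[0, 0, 0.06], 0, 1], [[0, 0, 0], 0, 1], [[0, 0, 0], 0, 1]]'

```text
t: 20.55
ee_pos: [470.6, -241.1, 156.6]
orientation: [3.141, 0.001, 0.0]
ft_force: [0.8, -0.8, -2.3]
width: 47.4
grasp_force: 30.0
```

Call:
move_arm --steps '[[[0, 0, 0.08], 0, 1], [[0, 0, 0.06], 0, 1], [[0, 0, 0.06], 0, 1], [[0, 0, 0], 0, 1], [[0, 0, 0], 0, 1]]'

```text
t: 20.97
ee_pos: [470.4, -241.0, 151.4]
orientation: [-3.142, -0.001, -0.0]
ft_force: [-0.5, -0.2, -1.9]
width: 47.3
grasp_force: 30.0
```

Call:
move_arm --steps '[[[0, 0, 0.03], 0, 1], [[0, 0, 0.02], 0, 1], [[0, 0, 0], 0, 1], [[0, 0, 0], 0, 1]]'

```text
t: 21.3
ee_pos: [470.9, -241.3, 151.1]
orientation: [3.141, 0.001, 0.002]
ft_force: [-1.2, 0.9, 5.7]
width: 47.6
grasp_force: 30.0
```

Call:
move_arm --steps '[[[0, 0, 0], 0, 0.3], [[0, 0, 0], 0, 0], [[0, 0, 0], 0, 0], [[0, 0, 0], 0, 0], [[0, 0, 0], 0, 0], [[0, 0, -0.5], 0, 0], [[0, 0, -0.8], 0, 0], [[0, 0, -0.9], 0, 0], [[0, 0, -0.9], 0, 0], [[0, 0, -0.9], 0, 0], [[0.3, -1, 0], 0, 0], [[0.3, -1, 0], 0, 0], [[0.3, -1, 0], 0, 0], [[0.3, -1, 0], 0, 0], [[0.3, -1, 0], 0, 0], [[0.3, -1, 0], 0, 0], [[0, 0, 0], 0, 0]]'

```text
t: 22.72
ee_pos: [516.1, -87.8, 250.2]
orientation: [-3.141, -0.005, -0.001]
ft_force: [-0.1, -0.6, -0.4]
width: 88.1
grasp_force: 0.0
```

```bash
python3 - <<'E'
from loc import *
C={c:cam(c) for c in("top","scene")};print(ctrl.get_obs()["ee_pos"])
find("tumbler_red",{"top":(432,271),"scene":(263,155)},C,TUM,73)
for n,t,s,p in [("tumbler_blue",(212,222),(390,304),TUM),("tumbler_white",(280,214),(325,275),TUM),("mat_black",(215,278),(420,285),MAT)]:
    find(n,{"top":t,"scene":s},C,p)
cv2.imwrite("pics/r2.png",cv2.resize(C["scene"][0][110:260,180:380,::-1],None,fx=4,fy=4))
E
```

```text
[515.30977994 -90.35469728 250.04272745]
tumbler_red ['top', 'scene'] [ 470.1 -263.7] [-4.7  3.6 -7.  -2.4] [np.float64(0.11), np.float64(0.52)]
tumbler_red ['top'] [ 477.7 -274.3] [-0. -0.] [np.float64(0.11)]
tumbler_red ['scene'] [ 467.2 -241.3] [-0.  0.] [np.float64(0.94)]
tumbler_blue ['top', 'scene'] [614.3 258.6] [ 0.   0.9 -0.5  0.8] [np.float64(0.92), np.float64(0.92)]
tumbler_blue ['top'] [616.5 258.6] [ 0. -0.] [np.float64(0.94)]
tumbler_blue ['scene'] [611.6 257.9] [-0. -0.] [np.float64(0.93)]
tumbler_white ['top', 'scene'] [628.7  98.5] [-0.3  1.  -0.7  0.9] [np.float64(0.92), np.float64(0.93)]
tumbler_white ['top'] [631.2  97.7] [-0. -0.] [np.float64(0.97)]
tumbler_white ['scene'] [625.5  98. ] [-0.  0.] [np.float64(0.97)]
mat_black ['top', 'scene'] [480.9 256.4] [-0.7  1.1 -1.2  0.8] [np.float64(0.94), np.float64(0.88)]
mat_black ['top'] [483.4 254.8] [0. 0.] [np.float64(0.99)]
mat_black ['scene'] [476.8 257.1] [-0. -0.] [np.float64(0.91)]
```

View pics/r2.png

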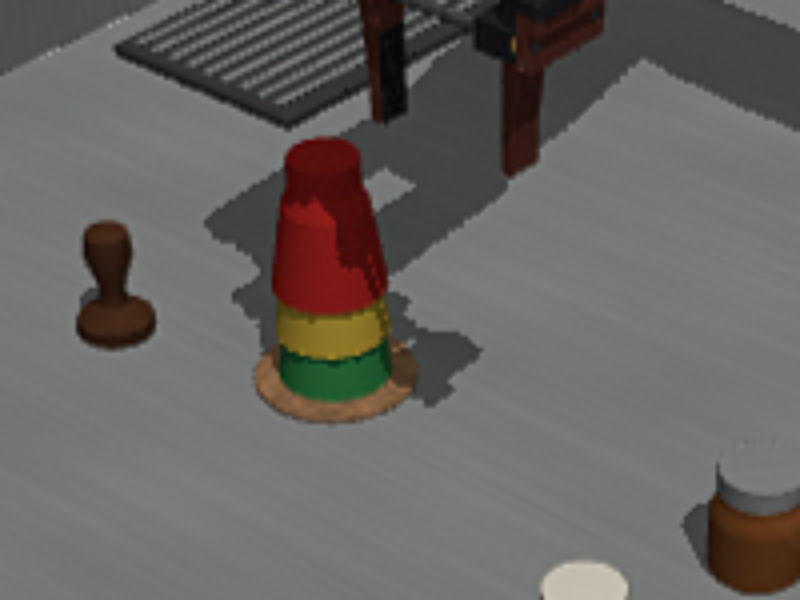

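The first stack is complete and straight: red, yellow and green at about (333,300). Now the blue tumbler.

Call:
move_arm --steps '[[[0.28, -1, 0], 0, 0], [[0.28, -1, 0], 0, 0], [[0.28, -1, 0], 0, 0], [[0.28, -1, 0], 0, 0], [[0.28, -1, 0], 0, 0], [[0.28, -1, 0], 0, 0], [[0.28, -1, 0], 0, 0], [[0.28, -1, 0], 0, 0], [[0.28, -1, 0], 0, 0], [[0.28, -1, 0], 0, 0], [[0.29, -1, 0], 0, 0], [[0.29, -1, 0], 0, 0], [[0.29, -1, 0], 0, 0], [[0.29, -0.95, 0], 0, 0], [[0, 0, 0.5], 0, 0], [[0, 0, 0.5], 0, 0], [[0, 0, 0], 0, 0], [[0, 0, 0], 0, 0]]'

```text
t: 24.72
ee_pos: [613.1, 256.3, 223.6]
orientation: [3.14, -0.001, -0.005]
ft_force: [-0.8, 0.9, 0.3]
width: 87.8
grasp_force: 0.0
```

Call:
move_arm --steps '[[[0.04, -0.06, 0.5], 0, 0], [[0, 0, 1], 0, 0], [[0, 0, 1], 0, 0], [[0, 0, 1], 0, 0], [[0, 0, 1], 0, 0], [[0, 0, 0.8], 0, 0], [[0, 0, 0.54], 0, 0], [[0, 0, 0], 0, 0], [[0, 0, 0], 0, 0]]'

```text
t: 25.47
ee_pos: [615.1, 258.9, 78.9]
orientation: [3.141, -0.0, -0.001]
ft_force: [0.1, -0.2, 0.7]
width: 87.7
grasp_force: 0.0
```

Call:
move_arm --steps '[[[0, 0, 0], 0, 1], [[0, 0, 0], 0, 1], [[0, 0, 0], 0, 1], [[0, 0, 0], 0, 1], [[0, 0, 0], 0, 1], [[0, 0, 0], 0, 1], [[0, 0, 0], 0, 1], [[0, 0, 0], 0, 1], [[0, 0, 0], 0, 1]]'

```text
t: 26.22
ee_pos: [615.3, 259.4, 79.5]
orientation: [-3.141, -0.001, -0.001]
ft_force: [-0.6, -0.1, 2.7]
width: 47.0
grasp_force: 30.0
```

Call:
move_arm --steps '[[[0, 0, -0.5], 0, 1], [[0, 0, -0.8], 0, 1], [[0, 0, -0.9], 0, 1], [[0, 0, -1], 0, 1], [[0, 0, -1], 0, 1], [[0, 0, -1], 0, 1], [[-0.6, 0.02, 0], 0, 1], [[-1, 0.02, 0], 0, 1], [[-1, 0.02, 0], 0, 1], [[-1, 0.02, 0], 0, 1], [[-1, 0, 0], 0, 1], [[-0.5, 0, 0], 0, 1], [[-0.26, 0, 0], 0, 1], [[0, 0, 0.5], 0, 1], [[0, 0, 1], 0, 1], [[0, 0, 1], 0, 1], [[0, 0, 1], 0, 1], [[0, 0, 0.8], 0, 1], [[0, 0, 0.4], 0, 1], [[0, 0, 0], 0, 1]]'

```text
t: 27.88
ee_pos: [480.7, 256.8, 89.7]
orientation: [3.14, 0.0, -0.005]
ft_force: [-0.3, -0.2, -1.0]
width: 47.7
grasp_force: 30.0
```

```bash
python3 - <<'E'
from loc import *
C={"scene":cam("scene")}
e=ctrl.get_obs()["ee_pos"];print(e)
find("tumbler_blue",{"scene":(418,260)},C,TUM,e[2]-78.5)
cv2.imwrite("pics/b1.png",cv2.resize(C["scene"][0][190:340,330:530,::-1],None,fx=4,fy=4))
E
```

```text
[481.42444444 257.17881412  91.11976033]
tumbler_blue ['scene'] [482.8 257.7] [-0. -0.] [np.float64(0.91)]
```

View pics/b1.png

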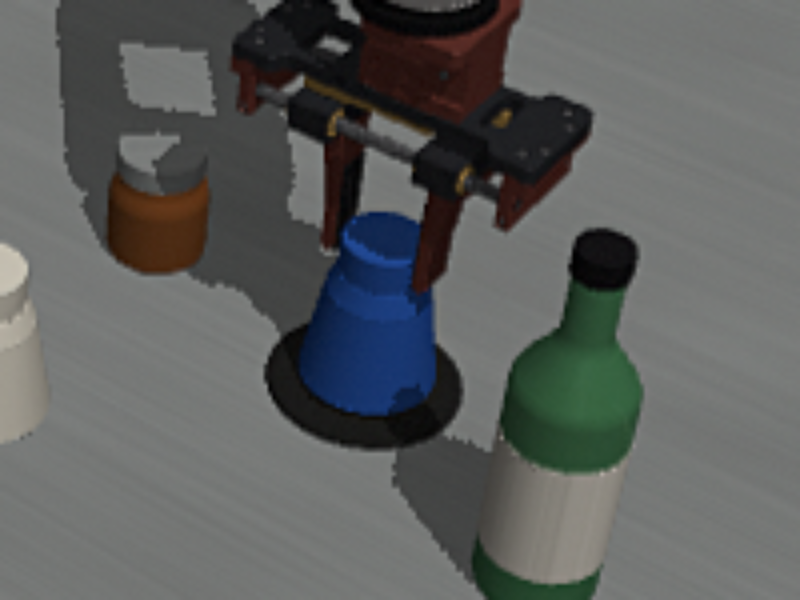

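Blue hangs over the black mat (mat centre about (363,383)) and is centred, with the syrup bottle well clear. I lower and release.

Call:
move_arm --steps '[[[0, 0, 0.1], 0, 1], [[0, 0, 0.08], 0, 1], [[0, 0, 0.06], 0, 1], [[0, 0, 0.04], 0, 1], [[0, 0, 0.02], 0, 1], [[0, 0, 0], 0, 1], [[0, 0, 0], 0, 1]]'

```text
t: 28.57
ee_pos: [481.3, 257.4, 84.5]
orientation: [-3.141, -0.001, -0.001]
ft_force: [0.9, -0.1, 0.4]
width: 47.3
grasp_force: 30.0
```

Call:
move_arm --steps '[[[0, 0, 0.03], 0, 1], [[0, 0, 0], 0, 1], [[0, 0, 0], 0, 0.3], [[0, 0, 0], 0, 0], [[0, 0, 0], 0, 0], [[0, 0, 0], 0, 0], [[0, 0, 0], 0, 0]]'

```text
t: 29.15
ee_pos: [481.1, 257.2, 83.3]
orientation: [3.141, 0.001, -0.0]
ft_force: [-0.1, -0.0, 0.0]
width: 77.1
grasp_force: 0.0
```

Call:
move_arm --steps '[[[0, 0, -0.5], 0, 0], [[0, 0, -0.9], 0, 0], [[0, 0, -1], 0, 0], [[0, 0, -1], 0, 0], [[0, 0, -1], 0, 0], [[0, 0, -1], 0, 0], [[0.85, 0.9, 0], 0, 0], [[0.85, 0.9, 0], 0, 0], [[0.85, 0.9, 0], 0, 0], [[0.85, 0.9, 0], 0, 0], [[0.85, 0.9, 0], 0, 0], [[0.84, 0.93, 0], 0, 0], [[0.84, 0.93, 0], 0, 0], [[0, 0, 0], 0, 0]]'

```text
t: 30.32
ee_pos: [632.7, 94.5, 218.3]
orientation: [3.141, -0.005, 0.003]
ft_force: [-1.0, 0.6, 1.0]
width: 87.9
grasp_force: 0.0
```

```bash
python3 - <<'E'
from loc import *
C={c:cam(c) for c in("scene","top")}
e=ctrl.get_obs()["ee_pos"];print(e)
find("tumbler_blue",{"scene":(418,262),"top":(212,275)},C,TUM,5)
find("tumbler_white",{"scene":(325,275)},C,TUM,0)
E
```

```text
[629.63096382  97.4202467  217.87085282]
tumbler_blue ['scene', 'top'] [491.2 273.5] [3.5 6.3 6.1 1.7] [np.float64(0.62), np.float64(0.1)]
tumbler_blue ['scene'] [478.2 256.6] [0. 0.] [np.float64(0.96)]
tumbler_blue ['top'] [495.3 287.6] [ 0. -0.] [np.float64(0.1)]
tumbler_white ['scene'] [625.9  97.3] [-0. -0.] [np.float64(0.97)]
```

Blue is on the mat: the scene camera puts it at (478.2,256.6) and the mat at (477,257). Now white.

Call:
move_arm --steps '[[[0, -0.02, 0.5], 0, 0], [[0, 0, 1], 0, 0], [[0, 0, 1], 0, 0], [[0, 0, 1], 0, 0], [[0, 0, 1], 0, 0], [[0, 0, 0.7], 0, 0], [[0, 0, 0.4], 0, 0], [[0, 0, 0], 0, 0], [[0, 0, 0], 0, 1], [[0, 0, 0], 0, 1], [[0, 0, 0], 0, 1], [[0, 0, 0], 0, 1], [[0, 0, 0], 0, 1], [[0, 0, 0], 0, 1], [[0, 0, 0], 0, 1], [[0, 0, 0], 0, 1], [[0, 0, 0], 0, 1]]'

```text
t: 31.98
ee_pos: [629.8, 98.9, 78.9]
orientation: [-3.142, -0.001, -0.001]
ft_force: [-0.0, 0.0, 4.1]
width: 47.6
grasp_force: 30.0
```

Call:
move_arm --steps '[[[0, 0, -0.5], 0, 1], [[0, 0, -1], 0, 1], [[0, 0, -1], 0, 1], [[0, 0, -1], 0, 1], [[0, 0, -1], 0, 1], [[0, 0, -1], 0, 1], [[-0.5, -0.54, 0], 0, 1], [[-0.94, -1, 0], 0, 1], [[-0.94, -1, 0], 0, 1], [[-0.94, -1, 0], 0, 1], [[-0.94, -1, 0], 0, 1], [[-0.94, -1, 0], 0, 1], [[-0.5, -0.5, 0], 0, 1], [[-0.24, -0.3, 0], 0, 1], [[0, 0, 0], 0, 1], [[0, 0, 0.6], 0, 1], [[0, 0, 0.6], 0, 1], [[0, 0, 0], 0, 1], [[0, 0, 0], 0, 1]]'

```text
t: 33.57
ee_pos: [481.0, 256.3, 185.3]
orientation: [3.141, -0.001, -0.003]
ft_force: [1.1, 0.8, -1.3]
width: 47.5
grasp_force: 30.0
```

```bash
python3 chk.py tumbler_white 420 215 78.7 tumbler_blue 5 pics/w1.png
```

```text
[481.4850483  256.6771802  185.99621916]
tumbler_white missed
tumbler_blue missed
```

View pics/w1.png

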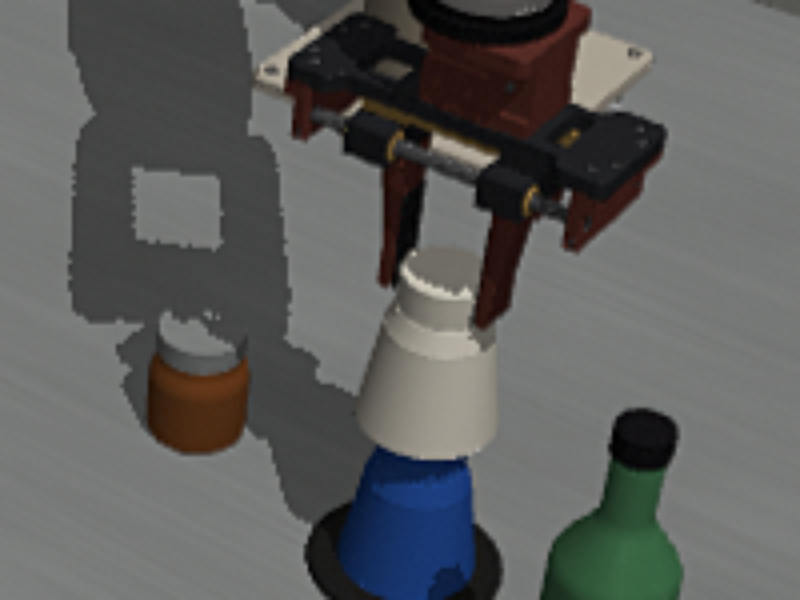

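White is above blue; both follow the same leaning line of sight, from (428,430) to (420,470). I lower it.

Call:
move_arm --steps '[[[0, -0.02, 0.4], 0, 1], [[0, 0, 0.4], 0, 1], [[0, 0, 0.4], 0, 1], [[0, 0, 0.4], 0, 1], [[0, 0, 0.3], 0, 1], [[0, 0, 0.3], 0, 1], [[0, 0, 0.2], 0, 1], [[0, 0, 0.1], 0, 1], [[0, 0, 0], 0, 1], [[0, 0, 0], 0, 1]]'

```text
t: 34.55
ee_pos: [481.0, 257.9, 123.5]
orientation: [-3.142, -0.001, -0.0]
ft_force: [0.2, 0.1, -0.9]
width: 47.7
grasp_force: 30.0
```

Call:
move_arm --steps '[[[0, 0, 0.08], 0, 1], [[0, 0, 0.06], 0, 1], [[0, 0, 0.06], 0, 1], [[0, 0, 0.02], 0, 1], [[0, 0, 0], 0, 1], [[0, 0, 0], 0, 1]]'

```text
t: 35.05
ee_pos: [480.9, 257.8, 118.0]
orientation: [-3.142, -0.001, -0.0]
ft_force: [-0.3, -0.1, -1.6]
width: 47.5
grasp_force: 30.0
```

Call:
move_arm --steps '[[[0, 0, 0.03], 0, 1], [[0, 0, 0.02], 0, 1], [[0, 0, 0], 0, 1], [[0, 0, 0], 0, 1]]'

```text
t: 35.38
ee_pos: [481.3, 257.9, 117.8]
orientation: [-3.141, -0.001, -0.001]
ft_force: [-1.8, -1.3, 9.0]
width: 47.3
grasp_force: 30.0
```

Firm contact, fully seated. I release it and retreat.

Call:
move_arm --steps '[[[0, 0, 0], 0, 0.3], [[0, 0, 0], 0, 0], [[0, 0, 0], 0, 0], [[0, 0, 0], 0, 0], [[0, 0, 0], 0, 0], [[0, 0, -0.5], 0, 0], [[0, 0, -0.8], 0, 0], [[0, 0, -0.9], 0, 0], [[0, 0, -0.9], 0, 0], [[0, 0, -0.9], 0, 0], [[0, 0.7, 0], 0, 0], [[0, 1, 0], 0, 0], [[0, 1, 0], 0, 0], [[0, 1, 0], 0, 0], [[0, 1, 0], 0, 0], [[0, 1, 0], 0, 0], [[0, 1, 0], 0, 0], [[0, 1, 0], 0, 0], [[0, 0.5, 0], 0, 0], [[0, 0, 0], 0, 0]]'

```text
t: 37.05
ee_pos: [480.8, 50.8, 216.6]
orientation: [3.141, -0.003, -0.0]
ft_force: [-1.1, 0.3, 1.7]
width: 87.9
grasp_force: 0.0
```

```bash
python3 - <<'E'
from loc import *
C={c:cam(c) for c in("scene","top")}
print(ctrl.get_obs()["ee_pos"])
find("tumbler_white",{"scene":(420,245)},C,TUM,39)
find("tumbler_red",{"scene":(263,155)},C,TUM,73)
cv2.imwrite("pics/end.png",cv2.resize(C["scene"][0][100:400,150:550,::-1],None,fx=2,fy=2))
E
```

```text
[481.04644269  52.66817785 216.67947056]
tumbler_white ['scene'] [478.1 257. ] [ 0. -0.] [np.float64(0.93)]
tumbler_red ['scene'] [ 467.3 -243. ] [0. 0.] [np.float64(0.96)]
```

View pics/end.png

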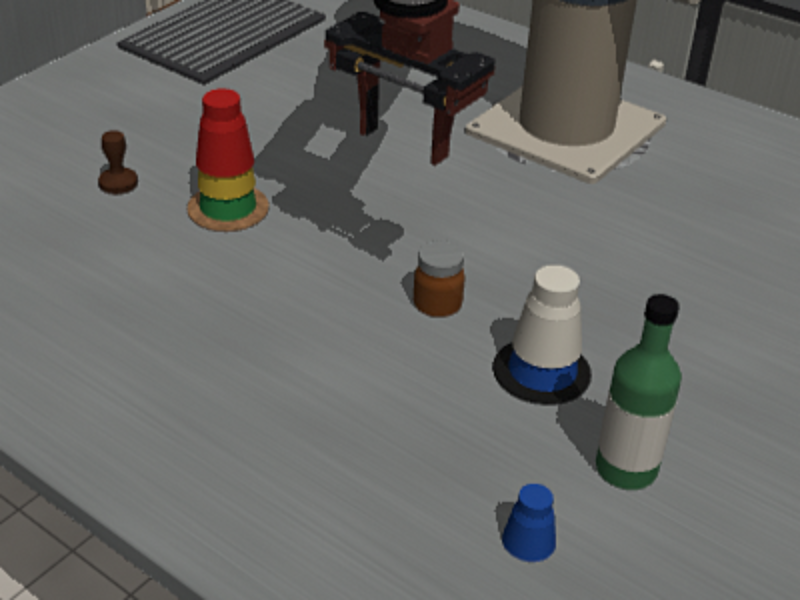

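Both stacks stand straight on their mats, at (227,160) and (547,330). The jar, the tamper, the syrup and the small blue tumbler have not moved.

```bash
python3 -c "
from workcell import ctrl
print(ctrl.close_job())"
```

```text
the job is handed in; nothing more can be done
None
```

I built both stacks (green, yellow, red on the cork mat; blue, white on the black mat), left the bystanders where they stood, and handed the job in at about 37 s; no verdict came back.

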